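# Shut the parts washer and press its splined key home

### The arm

A 7-joint arm with a two-finger parallel gripper is mounted at the origin on the work surface. World frame = base frame: x ahead of the robot, y to its left, z up, the work surface at z = 0. Lengths are in m, angles in rad, forces in N, time in s.
With the tool pointing down it reaches from about 0.4 to 0.85 m from the base axis. Payload 10.4 kg.
Tool frame: the origin (TCP) lies on the centre line of the jaws, within the pads' length; the fingertips stand 14 mm ahead of it and the grasp point (between the pads) lies 5 mm behind it; z points along the fingers, y is the direction in which the jaws open and shut (so a half turn about z gives the same grasp; the last joint's range is limited). The gripper opens to 87 mm and grips with 3 to 60 N. Pads are 19 mm wide; open, the fingers measure 117 mm over their backs; the gripper's body (75 mm by 190 mm) begins 51 mm behind the grasp point.
Start: joints at [-1.358, 0.332, -0.065, 1.46, 0.022, 1.35, -0.088], TCP at [0.146, 0.608, 0.198] pointing down, gripper open.
Joint ranges: [-2.6, 2.6], [-0.5, 2.12], [-1.47, 1.34], [0.16, 2.42], [-1.27, 4.41], [0.06, 2.06], [-2.6, 2.6]. Speed limits (rad/s): [2.22, 2.22, 2.79, 2.79, 3.14, 3.14, 3.14].

### API

Orientations are given as [roll, pitch, yaw] about the fixed x, y, z axes, in that order (R = Rz(yaw) Ry(pitch) Rx(roll)).
In Python, from workcell import * gives the robot as it stands.
- The arm moves only by the shell command python3 -m jog 'ROWS' [OPENING]. ROWS is JSON, a list of rows, each a list of 4 numbers: the shift along the tool's x, y, z in mm, then the turn about the tool's z in rad. In form: [[x, y, z, turn], ...]. A call has 1 to 20 rows; each row is the pose to reach, as a shift and turn from the pose measured when the call began, along the tool's axes at that moment; what a row does not reach only later rows make up. A row lasts 1/8 s, in which the tool goes at most 62.5 mm and 10.7 degrees, less where a joint would pass 70% of its speed; a pose out of reach is approached as far as the arm can. A call with a gripper value outside its range is refused whole. OPENING is the closure, from 0 (fully open) to 1 (shut), set as the call begins (- or left out, the last holds). The fingers move at their own pace and stop on an object; the grip force is fixed at half the most. Time passes only in rows, so rows that repeat a pose let the fingers close. It gives the time, the measured TCP pose, the force and the opening at its end, in the units of the state.
- state(): the state, without advancing time (a new reading comes with each control period).
- get_image(name): name is "scene" or "top" or "wrist"; returns a dict with "color" (420x560x3 uint8, red, green, blue), "fx", "fy", "cx", "cy" (pixels), "R" (3x3) and "t" (3): a world point X has camera coordinates R X + t; the wrist camera has in their place "T_tool_cam" (4x4, takes a point from camera to tool coordinates, whose origin is the TCP and whose axes are the flange's). Camera axes: x right, y down, z forward; pixel columns grow to the right and rows downward; lengths in m; the calibration is good to about 2 mm. A picture is of the moment at which its call begins: read the wrist's pose just before it. There is no depth.
- finish_job(): hands the job in, once; it reports no verdict.
The state is a dict: "time_s": time; "joint_positions": joint angles; "qvel": joint speeds; "tau": joint torques, N m; "tool_pos": TCP position; "tool_rot": TCP orientation; "ft_force": force on the tool from outside, world axes, zero at the start; "wrist_torque": the same for the moment, N m; "finger_gap": finger opening in m.
Only numpy, scipy, OpenCV 4.12 (cv2) and the standard library are available. Lean on these libraries where they do the work, as an engineer would, in place of code of your own. Each camera call takes 0.05 s, during which the arm holds its last target. There are 200 camera calls.

### The job

The two valve stems are already in the small-parts washer: shut its hinged lid, then take the flat-handled splined key from the tool stand, put it down through the round opening in the lid into the hub, turned so that its four splines mesh, and slide it fully home until its collar sits on the hub rim. A spring button inside pushes the key back out, so keep hold of the key and keep pressing it down: finish while still holding it pressed home. Leave the stems in the washer and the other things where they are.

Things in the scene. Friction and masses are not known exactly. Their poses are not given: they have to be found in the camera images.
- washer: Grey metal open tub of the small-parts washer, fixed, 160 (x) x 200 (y) x 80 high mm, walls 5 mm. Origin: centre of its underside, on the table. Its lid hinges on the +x rim and the free edge of the lid is on its -x side. It stands either left or right on the table, turned by up to 0.3 rad.
- lid (a joint): Angle (rad) of the flat aluminium lid, 160 x 200 x 6 mm, on the tub's +x rim: 0 shut (flat on the rim, top face 86 mm above the table), 0.55 to 1.0 at the start, grows as it opens. The stiff hinge (0.18 N m) stays where left; about 2 N down on the upper face near the free edge moves it. A 60 mm round opening at its centre lies over the hub when shut.
- lid_hinge (a point): Middle of the lid's hinge line, which runs along the tub's y, 80 mm above the table, 80 mm from the tub's centre towards its +x. The lid's underside passes through this line.
- lid_edge (a point): Middle of the lid's free edge on the upper face, 160 mm from the hinge line. It moves with the lid. A tab 50 mm wide sticks out 11 mm beyond it.
- hub_mouth (a point): Centre of the top rim of the steel hub in mid-tub, 84 mm above the table, inside the shut lid's opening. Hub 50 mm diameter; its socket, 32 mm diameter, has four teeth (tops 1 mm below the rim) that leave a cross-shaped slot, arms 10 mm wide and 32 mm across, along this point's x and y axes; z up. The socket repeats every quarter turn.
- hub (a joint): Angle (rad) of the hub about the vertical relative to the tub; up to 0.75 either way at the start. A stiff brake (0.12 N m) holds it where it is.
- button (a joint): Travel (m) of the spring button on the axis at the bottom of the hub's socket: 0 up (its top 27 mm below the rim), 0.007 when the key is fully home, stop at 0.010. It takes 4 N to begin moving and 7.5 N at 0.007: enough to push a released key back up.
- key_grip (a point): Centre of the black handle of the splined key, the only tool in the stand with a flat bar handle: 54 mm along its x, 14 mm thick along its y, 30 mm high. Key 88 mm high, about 0.16 kg. This point is 73 mm above its tip; 84 mm above the table at the start (key upright in one of the stand's three holes, collar on the stand's top); 39 mm above the hub's rim when home.
- key_collar (a point): Centre of the underside of the key's collar (36 mm diameter, 5 mm thick), 39 mm below the handle's centre; on the hub's rim when home. Below it: four splines in a cross along the key's x and y axes, 6 mm thick, 28 mm across, 22 mm long (lowest 3 mm narrowed to 3 mm thick, 25 mm across), then a round pilot, 8 mm diameter, 12 mm long. Above it: neck 14 mm diameter, handle.
- stand: Dark wooden tool stand, fixed block 70 (x) x 200 (y) x 45 high mm with three upright round holes of 33 mm diameter in a row along its y, 65 mm apart; origin at the centre of its underside. The key's handle runs roughly along the row (within 0.4 rad).
- stem1: One of two tyre valve stems standing in the tub: rubber foot 26 mm diameter, steel stem, 40 mm high. Origin: centre of its underside. Stays in the tub.
- stem2: The other valve stem, alike, on the other side of the hub.
- gauge_mid (a point): Half-way up the grey plastic tyre gauge, a round stick 108 mm long standing in another hole of the stand, top 119 mm above the table, collar 36 mm diameter. Leave alone.
- rasp_mid (a point): Half-way up the blue metal rasp, a round stick 22 mm in diameter standing in another hole of the stand, top 96 mm above the table, collar 36 mm diameter. Leave alone.
- patch_case: Translucent flip-top case of round rubber patches, 75 x 110 x 29 mm, lying beyond. Leave alone. Origin: centre of its underside.
- pump: Silver hand pump, lying along its y, 290 mm long, 30 mm high, foot bar 90 mm and black handle 100 mm. Origin on the table under its barrel's middle. Leave alone.
- tin: Closed tin 60 mm diameter, 85 mm high. Origin: centre of its underside. Leave alone.
- wrench: Steel wrench lying flat. Leave alone.
- cup: White cup 72 mm diameter, 75 mm high. Origin: centre of its underside. Leave alone.
- bearing: Steel ball-bearing ring lying flat, 52 mm diameter, 15 mm high. Leave alone.
Not all that is in view belongs to the job. What is shaped like the part that bears key_grip but red is not meant.

How it is judged:
On the way, in this order (a step that is already met when the one before it is completed fails the run):
1. the lid is shut while the key is not yet in the hub (value of joint lid below 0.05 rad and horizontal distance between key_collar and hub_mouth above 0.04 m), for 0.1 s.
2. with the lid shut, the key's splines are meshed and the key fully home in the hub (value of joint lid below 0.05 rad and horizontal distance between key_collar and hub_mouth below 0.004 m and z of key_collar in the frame of hub_mouth below 0.0025 m and angle between key_collar's own z axis and vertical below 0.1 rad), for 0.1 s.
At the end, for the whole second after the job is handed in: The lid is shut (under 0.05 rad), the key stands upright (within 0.1 rad) in the hub, centred within 4 mm and with its collar within 2.5 mm of the rim, the spring button is pressed in (over 4.5 mm), the fingers still bear on the key with over 3 N, and both valve stems are in the tub (all of step 2 and value of joint button above 0.0045 m and contact force between the fingers and key above 3 N and z of each of stem1, stem2 in the frame of washer below 0.06 m and x of stem1 in the frame of washer between -0.08 and 0.08 m and y of stem1 in the frame of washer between -0.1 and 0.1 m and x of stem2 in the frame of washer between -0.08 and 0.08 m and y of stem2 in the frame of washer between -0.1 and 0.1 m); the arm keeps its last pose, push and grip.
It fails at once if a bystander is moved by more than 30 mm (distance of any of gauge_mid, rasp_mid, patch_case, pump, tin, wrench, cup, bearing from where it was at the start of the episode above 0.03 m).
It also fails if it takes over 48 s, if anything falls off the work surface, if the arm or the gripper's body presses on something with over 40 N, if the wrist force passes 120 N, or if a joint passes its speed limit or range.

## Working session

There is one attempt and no reset: what is moved stays moved. The work goes in short steps, Python scripts to look and compute and a shell command to move; the robot and the scene stay as the last step left them, time stands still between calls to the robot, and variables do not carry over. Pictures are saved under pics/ and viewed, about 8 in all and at most 12, crops included, and the job is handed in when it is done.

```bash
ls; mkdir -p pics
cat > h.py <<'E'
from workcell import *
import numpy as np, cv2
from scipy.spatial.transform import Rotation as Ro
def cam(name):
    s=state(); d=get_image(name)
    K=np.array([[d["fx"],0,d["cx"]],[0,d["fy"],d["cy"]],[0,0,1]])
    if name=="wrist":
        T=np.array(d["T_tool_cam"]); W=np.eye(4); W[:3,:3]=Ro.from_euler("xyz",s["tool_rot"]).as_matrix(); W[:3,3]=s["tool_pos"]
        M=np.linalg.inv(W@T); R,t=M[:3,:3],M[:3,3]
    else: R,t=np.array(d["R"]),np.array(d["t"])
    return d["color"],K,R,t
def save(fn,img): cv2.imwrite(fn,img[:,:,::-1])
def onz(c,uv,z):
    _,K,R,t=c; o=-R.T@t; r=R.T@np.linalg.inv(K)@np.array([uv[0],uv[1],1.]); return o+r*(z-o[2])/r[2]
def proj(c,X):
    _,K,R,t=c; p=K@(R@np.array(X)+t); return p[:2]/p[2]
E
python3 - <<'E'
from h import *
print({k:np.round(v,3).tolist() for k,v in state().items()})
for n in("top","scene"):
    c=cam(n); save(f"pics/{n}0.png",c[0]); np.savez(f"{n}0.npz",c=c[0],K=c[1],R=c[2],t=c[3]); print(n,np.round(c[1],1).tolist(),np.round(-c[2].T@c[3],3))
E
```

```text
pics
{'time_s': 0.0, 'joint_positions': [-1.358, 0.333, -0.065, 1.461, 0.022, 1.35, -0.089], 'qvel': [-0.001, -0.002, 0.001, 0.001, 0.001, 0.0, 0.003], 'tau': [0.001, -62.324, 0.025, -38.99, -0.061, 0.04, 0.0], 'tool_pos': [0.146, 0.607, 0.197], 'tool_rot': [-3.14, 0.0, 2.906], 'ft_force': [-0.206, -0.231, -0.408], 'wrist_torque': [-0.002, 0.003, -0.007], 'finger_gap': 0.087}
top [[393.2, 0.0, 280.5], [0.0, 393.2, 212.6], [0.0, 0.0, 1.0]] [0.442 0.025 1.403]
scene [[414.1, 0.0, 283.7], [0.0, 414.1, 210.4], [0.0, 0.0, 1.0]] [1.162 0.643 0.749]
```

View pics/top0.png

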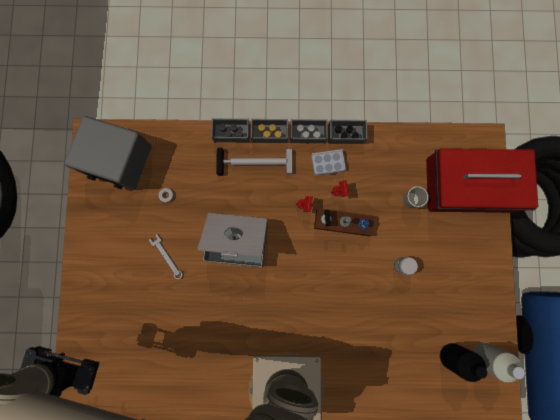

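View pics/scene0.png

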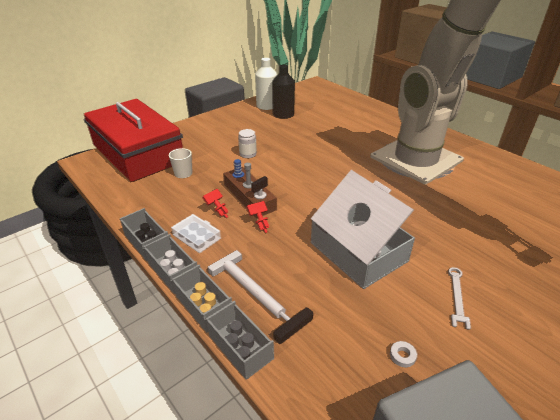

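Top view: the washer is at about (233,240), the stand at (345,221), and the key's black handle is in the left hole at (326,218). The arm is off to the left. In the scene view the lid tab is raised on the robot's side. I'll zoom in next.

Run:
```python
from h import *
a=np.load("top0.npz")["c"]; b=np.load("scene0.npz")["c"]
r=lambda i,x,y,w,h,k:cv2.resize(i[y:y+h,x:x+w],None,fx=k,fy=k,interpolation=cv2.INTER_CUBIC)
o=np.zeros((600,800,3),np.uint8)
p=r(a,190,200,80,75,4);o[:300,:320]=p
p=r(a,305,195,80,50,6);o[:300,320:800]=p
p=r(b,300,160,120,100,3);o[300:600,:360]=p
p=r(b,210,145,80,75,4);o[300:600,400:720]=p
save("pics/z0.png",o)
```

```text
(no output)
```

View pics/z0.png

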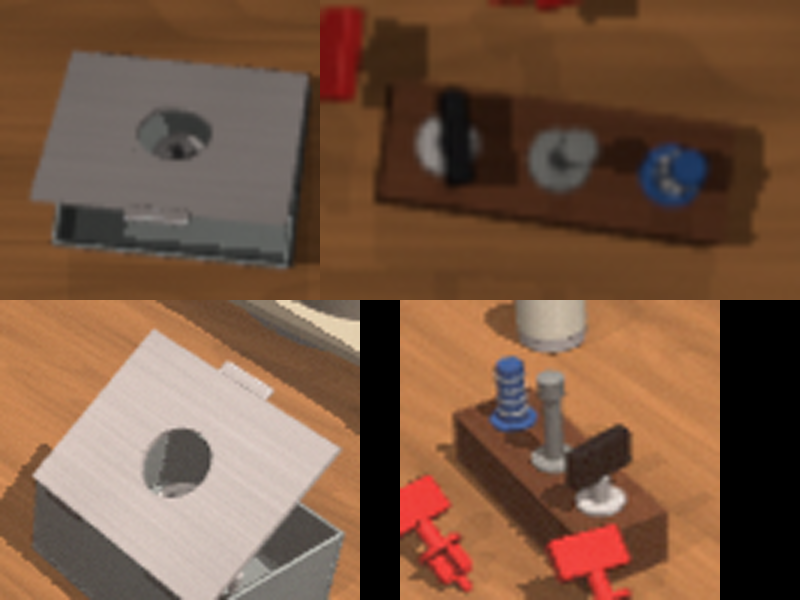

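```bash
cat > m.py <<'E'
from h import *
L=lambda n:(lambda d:(d["c"],d["K"],d["R"],d["t"]))(np.load(n+"0.npz"))
T,S=L("top"),L("scene")
w=lambda x,y:(x/4+190-.375,y/4+200-.375)
k=lambda x,y:((x-320)/6+305-.42,y/6+195-.42)
P={n:onz(T,w(*u),z) for n,u,z in[("nearL",(55,243),.08),("nearR",(290,266),.08),("hingeL",(72,52),.083),("hingeR",(308,73),.083)]}
for n,p in P.items(): print(n,p.round(4))
c=sum(P.values())/4; d=P["hingeR"]-P["hingeL"]; d2=P["nearR"]-P["nearL"]
print("centre",c.round(4),"lens",np.linalg.norm(d),np.linalg.norm(d2),"yaw",np.arctan2(d[0],-d[1]),np.arctan2(d2[0],-d2[1]), np.linalg.norm(P["hingeL"]-P["nearL"]))
print("collar",onz(T,k(448,148),.048),"handle top",onz(T,k(456,137),.099))
a,b=onz(T,k(455,92),.099),onz(T,k(459,183),.099);print("handle len",np.linalg.norm(a-b),"dir",np.arctan2(*(a-b)[1::-1]))
g=[onz(T,k(*u),.048)[:2] for u in[(560,160),(672,175)]];print("gauge,rasp collars",g)
for v in [(600,497)]: print("scene collar",onz(S,((v[0]-400)/4+210-.4,(v[1]-300)/4+145-.4),.05))
print("scene handle centre z.084",onz(S,((598-400)/4+210-.4,(457-300)/4+145-.4),.084))
# lid angle: free edge corners in scene, zoom3 of (300,160)
for u in [(155,332),(338,452)]:
  print("ray pixel",(u[0]/3+300,(u[1]-300)/3+160))
yaw=np.arctan2(d[0],-d[1]); ex=np.array([np.cos(yaw),np.sin(yaw),0]);ey=np.array([-np.sin(yaw),np.cos(yaw),0])
for th in np.arange(.5,1.05,.1):
  h=np.array([*c[:2],.08])+.08*ex
  e=h+.16*(-np.cos(th)*ex+np.array([0,0,np.sin(th)]))
  print(round(th,2),e.round(3),[ (proj(T,e+s*.1*ey)).round(1).tolist() for s in(1,-1)],[ (proj(S,e+s*.1*ey)).round(1).tolist() for s in(1,-1)])
print("top meas",w(33,197),w(292,222))
E
python3 m.py
```

```text
nearL [0.4383 0.2822 0.08  ]
nearR [0.4215 0.0857 0.08  ]
hingeL [0.5987 0.2728 0.083 ]
hingeR [0.5831 0.0731 0.083 ]
centre [0.5104 0.1784 0.0815] lens 0.2003819589279575 0.19725420935625804 yaw -0.07789080754733531 -0.08534118355470054 0.16070905352483303
collar [ 0.58442835 -0.13112018  0.048     ] handle top [ 0.58524907 -0.12971197  0.099     ]
handle len 0.05090957702295772 dir 0.04064542563457744
gauge,rasp collars [array([ 0.57819864, -0.19573039]), array([ 0.57023921, -0.26023856])]
scene collar [ 0.58369119 -0.1342949   0.05      ]
scene handle centre z.084 [ 0.58308757 -0.13539918  0.084     ]
ray pixel (351.6666666666667, 170.66666666666666)
ray pixel (412.6666666666667, 210.66666666666666)
0.5 [0.45  0.183 0.157] [[198.7, 254.1], [261.8, 259.8]] [[414.7, 216.3], [353.4, 176.9]]
0.6 [0.459 0.182 0.17 ] [[198.1, 251.3], [261.9, 257.1]] [[413.5, 212.9], [351.5, 173.5]]
0.7 [0.468 0.182 0.183] [[197.6, 248.1], [262.0, 253.9]] [[411.7, 210.0], [349.3, 170.5]]
0.8 [0.479 0.181 0.195] [[197.2, 244.4], [262.1, 250.3]] [[409.4, 207.6], [346.5, 167.9]]
0.9 [0.491 0.18  0.205] [[196.9, 240.4], [262.3, 246.2]] [[406.6, 205.8], [343.3, 165.8]]
1.0 [0.504 0.179 0.215] [[196.7, 235.9], [262.6, 241.8]] [[403.3, 204.5], [339.7, 164.3]]
top meas (197.875, 248.875) (262.625, 255.125)
```

Cross-checks agree: the tub measures 200 × 160 mm. Its centre is (0.510, 0.178), its yaw is −0.08, and the lid angle is about 0.68. The key is at (0.584, −0.132) with its handle along world x. This is across the row, not along it as described, so I'll confirm it up close. Lid first.

```bash
cat > d.py <<'E'
import sys
from h import *
s=state(); x,y,z,yaw=map(float,sys.argv[1:5])
R=Ro.from_euler("xyz",s["tool_rot"]).as_matrix(); d=R.T@(np.array([x,y,z])-s["tool_pos"])*1000
cy=s["tool_rot"][2]; print("delta mm",d.round(1),"turn",round(-((yaw-cy+np.pi)%(2*np.pi)-np.pi),3),"pos",np.round(s["tool_pos"],4),"rot",np.round(s["tool_rot"],3),"q",np.round(s["joint_positions"],2),s["time_s"],np.round(s["ft_force"],1))
E
python3 d.py .477 .181 .235 3.14
```

```text
delta mm [-421.5 -337.3  -37.2] turn -0.234 pos [0.1459 0.6074 0.1974] rot [-3.14   0.     2.906] q [-1.36  0.33 -0.06  1.46  0.02  1.35 -0.09] 0.1 [-0.2 -1.3  0.1]
```

```bash
python3 -m jog '[[0,0,-37,0],[-40,-32,-37,0],[-85,-68,-37,-0.1],[-130,-104,-37,-0.2],[-175,-140,-37,-0.23],[-220,-176,-37,-0.23],[-265,-212,-37,-0.23],[-310,-248,-37,-0.23],[-355,-284,-37,-0.23],[-395,-316,-37,-0.23],[-421,-337,-37,-0.23],[-421,-337,-37,-0.23],[-421,-337,-37,-0.23]]' 1; python3 d.py .477 .181 .193 3.14
```

```text
time_s: 1.72
tool_pos: [0.476, 0.1821, 0.2345]
tool_rot: [-3.14, -0.001, 3.137]
ft_force: [-0.5, -0.1, 0.3]
finger_gap: 0.0004
delta mm [-1.1 -1.  41.5] turn -0.003 pos [0.476  0.1821 0.2345] rot [-3.140e+00 -1.000e-03  3.137e+00] q [-0.78  0.05  0.34  1.72 -0.02  1.38  1.13] 1.725 [-0.5 -0.1  0.3]
```

```bash
python3 -m jog '[[0,0,25,0],[0,0,41,0],[7,0,53,0],[14,0,64,0],[20,0,78,0],[25,0,91,0],[28,0,103,0],[30,0,114,0],[32,0,125,0],[32,0,133,0],[32,0,133,0]]' 1; python3 d.py .445 .183 .099 3.14
```

```text
time_s: 3.1
tool_pos: [0.4436, 0.1819, 0.1009]
tool_rot: [-3.14, -0.002, 3.136]
ft_force: [0.6, -0.1, -0.4]
finger_gap: 0.0004
delta mm [-1.4  1.1  1.9] turn -0.004 pos [0.4436 0.1819 0.1009] rot [-3.140e+00 -2.000e-03  3.136e+00] q [-0.79  0.09  0.32  1.97 -0.03  1.09  1.11] 3.1 [ 0.6 -0.1 -0.4]
```

Just about at the rim; pressing a few mm more to seat it.

```bash
python3 -m jog '[[0,0,2,0],[0,0,4,0],[0,0,4,0]]' 1; python3 d.py .445 .183 .099 3.14
```

```text
time_s: 3.48
tool_pos: [0.4437, 0.1819, 0.0969]
tool_rot: [-3.14, -0.002, 3.136]
ft_force: [-0.3, 0.1, 0.6]
finger_gap: 0.0006
delta mm [-1.3  1.1 -2.1] turn -0.004 pos [0.4437 0.1819 0.0969] rot [-3.140e+00 -2.000e-03  3.136e+00] q [-0.78  0.1   0.32  1.97 -0.03  1.08  1.11] 3.475 [-0.3  0.1  0.6]
```

Run:
```python
from h import *
b=cam("scene")[0]; w=cam("wrist")[0]
o=np.zeros((600,800,3),np.uint8)
o[:300,:400]=cv2.resize(w,(400,300)); o[:300,400:]=cv2.resize(b,(400,300))
o[300:,:450]=cv2.resize(b[150:290,290:500],(450,300),interpolation=cv2.INTER_CUBIC)
save("pics/p1.png",o)
```

```text
(no output)
```

View pics/p1.png

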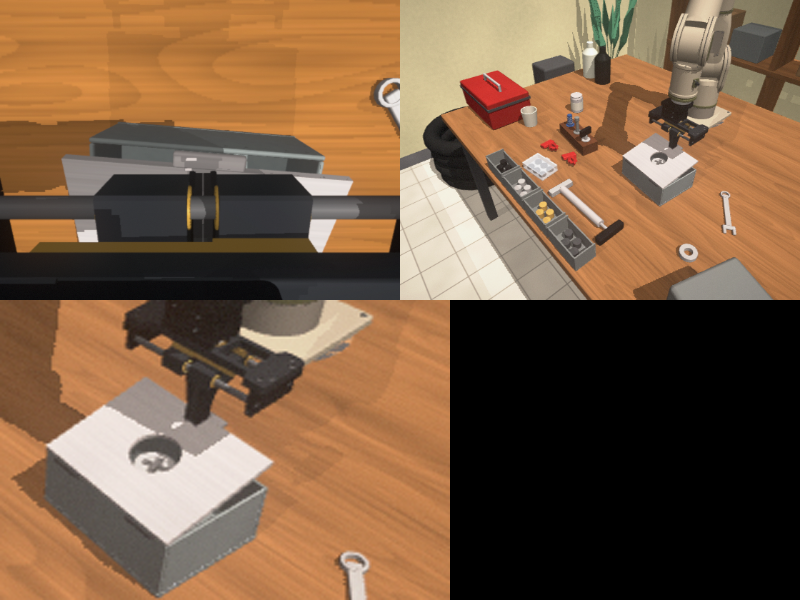

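```bash
python3 - <<'E'
from h import *
c=cam("scene")
for z in(.083,.09,.1,.11,.12): print(z,proj(c,(.4437,.1819,z)).round(1))
z=lambda x,y:(290+x/2.14,150+(y-300)/2.14)
print("tip",z(190,425))
# tub rim corners
for n,p,q in[("nearL",(.4383,.2822,.08),(265,490)),("hingeL",(.5987,.2728,.08),(158,590)),]: print(n,proj(c,p),z(*q))
ex=np.array([.997,-.078,0]);ey=np.array([.078,.997,0]);h=np.array([.590,.172,.08])
for th in(0,.05,.1,.15,.2,.25):
  e=h+.16*(-np.cos(th)*ex+np.array([0,0,np.sin(th)])); print(th,proj(c,e+.1*ey).round(1),proj(c,e-.1*ey).round(1))
print("lid corners",z(271,464),z(150,380))
E
python3 d.py .445 .183 .099 3.14
```

```text
0.083 [379.1 217.6]
0.09 [379.5 215.4]
0.1 [380.1 212.3]
0.11 [380.6 209.2]
0.12 [381.2 206. ]
tip (378.78504672897196, 208.41121495327104)
nearL [413.14160851 237.49650782] (413.8317757009346, 238.78504672897196)
hingeL [366.58642354 266.74756275] (363.8317757009346, 285.5140186915888)
0 [413.8 237.9] [355.7 198.1]
0.05 [414.4 235.5] [355.9 195.8]
0.1 [414.9 233.1] [356.1 193.4]
0.15 [415.3 230.7] [356.1 191.2]
0.2 [415.6 228.4] [356.1 188.9]
0.25 [415.7 226.2] [355.9 186.8]
lid corners (416.6355140186916, 226.6355140186916) (360.0934579439252, 187.38317757009347)
delta mm [-1.3  1.1 -2. ] turn -0.004 pos [0.4437 0.1819 0.097 ] rot [-3.140e+00 -2.000e-03  3.136e+00] q [-0.78  0.1   0.32  1.97 -0.03  1.08  1.11] 3.625 [-0.1  0.1 -0.2]
```

```bash
python3 -m jog '[[1,0,3,0],[1,0,6,0],[1,0,8,0],[1,0,8,0]]' 1
python3 - <<'E'
from h import *
b=cam("scene")[0]; w=cam("wrist")[0]
o=np.zeros((600,800,3),np.uint8)
o[:,:]=cv2.resize(b[150:270,310:470],(800,600),interpolation=cv2.INTER_CUBIC)
o[:210,520:]=cv2.resize(w,(280,210))
save("pics/p2.png",o)
E
python3 d.py .445 .183 .099 3.14
```

```text
time_s: 4.12
tool_pos: [0.4426, 0.1818, 0.0888]
tool_rot: [-3.14, -0.002, 3.136]
ft_force: [-0.7, -0.0, 0.5]
finger_gap: 0.0005
delta mm [ -2.3   1.2 -10. ] turn -0.004 pos [0.4427 0.1818 0.089 ] rot [-3.140e+00 -2.000e-03  3.136e+00] q [-0.78  0.1   0.32  1.98 -0.04  1.06  1.11] 4.225 [ 0.1  0.1 -0.2]
```

View pics/p2.png

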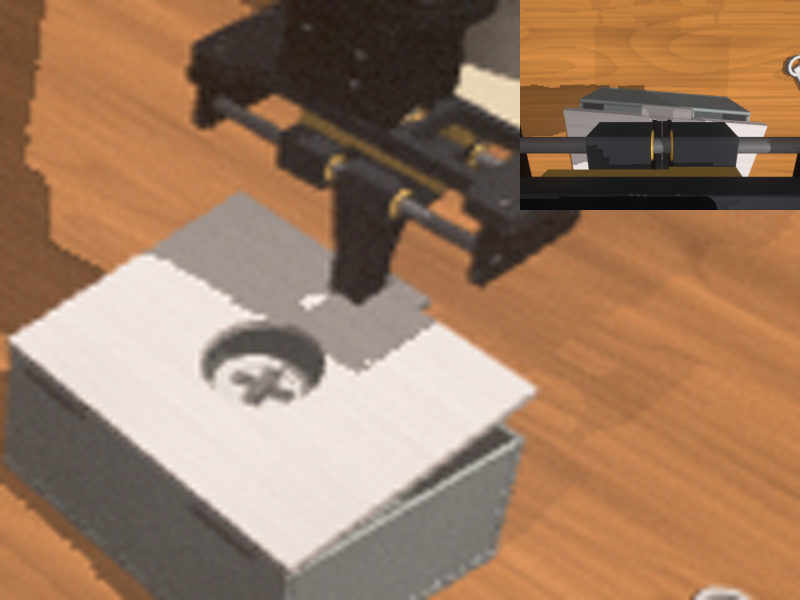

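Lid is still ~0.17 rad open and still being pushed. The closed fingertips evidently sit higher than "14 mm ahead of the TCP". I'll continue until the force rises.

```bash
python3 -m jog '[[1,0,4,0],[1,0,8,0],[1,0,12,0],[1,0,12,0]]' 1; python3 -m jog '[[0,0,3,0],[0,0,5,0],[0,0,5,0]]' 1
```

```text
time_s: 4.72
tool_pos: [0.4414, 0.1817, 0.0766]
tool_rot: [-3.139, -0.002, 3.136]
ft_force: [-0.2, 0.8, -0.6]
finger_gap: 0.0004
time_s: 5.1
tool_pos: [0.4413, 0.1816, 0.0714]
tool_rot: [-3.139, -0.002, 3.136]
ft_force: [-0.2, -0.5, 0.3]
finger_gap: 0.0008
```

```bash
for i in 1; do python3 -m jog '[[0,0,2,0],[0,0,4,0],[0,0,4,0]]' 1; done
python3 - <<'E'
from h import *
c=cam("scene");b=c[0]; w=cam("wrist"); 
o=np.zeros((600,800,3),np.uint8)
o[:,:]=cv2.resize(b[150:270,310:470],(800,600),interpolation=cv2.INTER_CUBIC)
o[:210,520:]=cv2.resize(w[0],(280,210))
save("pics/p3.png",o)
for p in[(.4383,.2822,.08),(.4215,.0857,.08)]: print(proj(w,p)/2)
E
```

```text
time_s: 5.48
tool_pos: [0.4413, 0.1814, 0.0672]
tool_rot: [-3.139, -0.003, 3.136]
ft_force: [0.2, 0.0, -1.2]
finger_gap: 0.0003
[238.16239262 123.19306041]
[ 48.76122359 108.53139604]
```

View pics/p3.png

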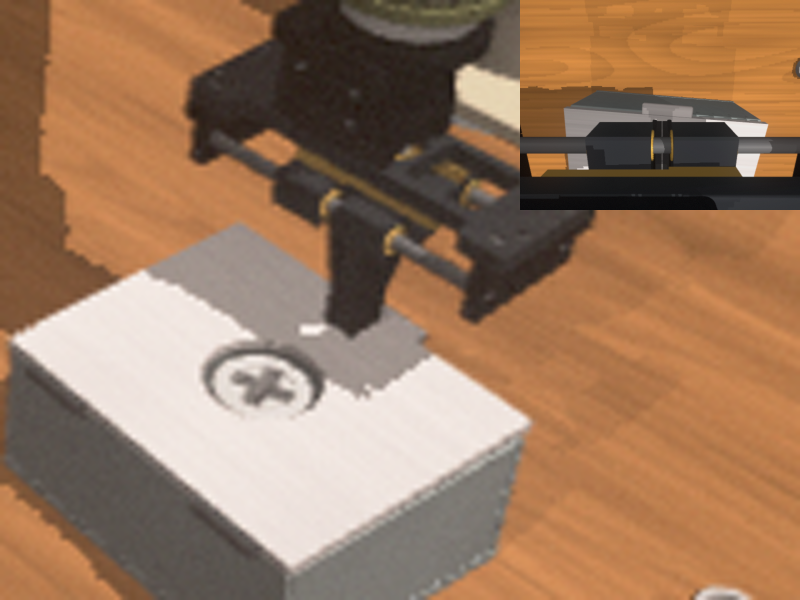

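```bash
python3 -m jog '[[0,0,2,0],[0,0,4,0],[0,0,4,0]]' 1; python3 -m jog '[[0,0,2,0],[0,0,3,0],[0,0,3,0]]' 1
```

```text
time_s: 5.95
tool_pos: [0.4412, 0.1814, 0.0632]
tool_rot: [-3.139, -0.003, 3.136]
ft_force: [0.5, 0.4, -0.3]
finger_gap: 0.0004
time_s: 6.32
tool_pos: [0.4415, 0.1815, 0.0616]
tool_rot: [-3.139, -0.003, 3.136]
ft_force: [-8.0, -3.3, 21.1]
finger_gap: 0.0006
```

Contact came at reported TCP z ≈ 0.062, with 21 N, so the lid is seated. That puts the closed tip about 24 mm above the reported TCP, which disagrees with the stated geometry. I'll lift, look at the hub and sort out the offset.

```bash
python3 -m jog '[[0,0,-20,0],[0,0,-60,0],[-30,0,-100,0],[-80,0,-130,0],[-120,0,-150,0],[-120,0,-150,0],[-120,0,-150,0]]' 0
python3 - <<'E'
from h import *
w=cam("wrist"); save("pics/w1.png",w[0]); np.savez("w1.npz",c=w[0],K=w[1],R=w[2],t=w[3])
print(w[1],get_image("wrist")["T_tool_cam"],-w[2].T@w[3])
for p in[(.4383,.2822,.086),(.4215,.0857,.086),(.5104,.1784,.084)]: print(proj(w,p))
E
python3 d.py .5104 .1784 .2 3.14
```

```text
time_s: 7.2
tool_pos: [0.5611, 0.1812, 0.2104]
tool_rot: [-3.139, -0.004, 3.136]
ft_force: [0.2, 0.9, 0.6]
finger_gap: 0.0622
[[353.29203642   0.         283.74598371]
 [  0.         353.29203642 206.45359084]
 [  0.           0.           1.        ]] [[ 1.86647988e-04 -9.65211506e-01 -2.61470291e-01  7.21150252e-02]
 [ 9.99999656e-01  3.91351009e-04 -7.30823271e-04 -3.47079058e-05]
 [ 8.07725693e-04 -2.61470064e-01  9.65211248e-01 -1.86188852e-01]
 [ 0.00000000e+00  0.00000000e+00  0.00000000e+00  1.00000000e+00]] [0.48973617 0.18202878 0.39687476]
[408.23874907  45.97807449]
[164.54163166  24.81632725]
[280.9811214  136.83069868]
delta mm [50.3 -3.2 10.8] turn -0.003 pos [0.5607 0.1814 0.2106] rot [-3.139 -0.004  3.137] q [-0.71  0.25  0.38  1.56 -0.1   1.35  1.25] 7.3 [-0.3  0.1  0.2]
```

View pics/w1.png

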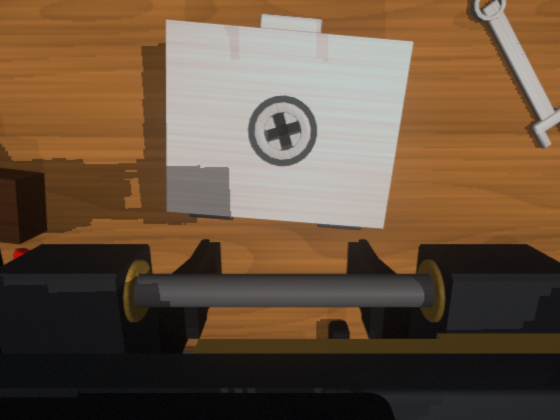

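Run:
```python
from h import *
d=get_image("wrist"); T=np.array(d["T_tool_cam"]); M=np.linalg.inv(T)
for z in(-.09,-.06,-.04,-.024,0,.014):
  for y in(-.0435,.0435):
    for x in(0,.0095):
      p=M[:3,:3]@np.array([x,y,z])+M[:3,3]; print(z,x,y,(d["fx"]*p[0]/p[2]+d["cx"]).round(0),(d["fy"]*p[1]/p[2]+d["cy"]).round(0))
D=np.load("w1.npz"); w=(D["c"],D["K"],D["R"],D["t"])
# hub slot: dark pixels within hub
g=cv2.cvtColor(D["c"],cv2.COLOR_RGB2GRAY); sub=g[105:157,257:309]
ys,xs=np.mgrid[105:157,257:309]; m=(sub<80)
lab=cv2.connectedComponentsWithStats(m.astype(np.uint8))
for i in range(1,lab[0]): print(lab[2][i],lab[3][i]+[257,105])
```

```text
-0.09 0 -0.0435 147.0 347.0
-0.09 0.0095 -0.0435 143.0 321.0
-0.09 0 0.0435 422.0 347.0
-0.09 0.0095 0.0435 425.0 321.0
-0.06 0 -0.0435 175.0 298.0
-0.06 0.0095 -0.0435 173.0 277.0
-0.06 0 0.0435 393.0 298.0
-0.06 0.0095 0.0435 395.0 277.0
-0.04 0 -0.0435 188.0 276.0
-0.04 0.0095 -0.0435 186.0 256.0
-0.04 0 0.0435 380.0 276.0
-0.04 0.0095 0.0435 382.0 256.0
-0.024 0 -0.0435 196.0 261.0
-0.024 0.0095 -0.0435 195.0 243.0
-0.024 0 0.0435 372.0 261.0
-0.024 0.0095 0.0435 373.0 243.0
0 0 -0.0435 207.0 244.0
0 0.0095 -0.0435 206.0 228.0
0 0 0.0435 361.0 244.0
0 0.0095 0.0435 362.0 228.0
0.014 0 -0.0435 212.0 235.0
0.014 0.0095 -0.0435 211.0 220.0
0.014 0 0.0435 357.0 235.0
0.014 0.0095 0.0435 357.0 220.0
[ 10   8  33  36 583] [282.55231561 130.48027444]
```

```bash
cat > hub.py <<'E'
from h import *
D=np.load("w1.npz"); w=(D["c"],D["K"],D["R"],D["t"])
g=cv2.cvtColor(D["c"],cv2.COLOR_RGB2GRAY)
m=np.zeros_like(g); m[105:157,257:309]=g[105:157,257:309]<80
n,l,s,cc=cv2.connectedComponentsWithStats(m); v,u=np.nonzero(l==1)
P=np.array([onz(w,p,.083)[:2] for p in zip(u,v)]); c=P.mean(0)
q=(P-c)@[1,1j]; a=np.angle((abs(q)*(q/abs(q))**4).sum())/4
print("hub",c,"angle mod 90",a,np.percentile(abs(q),99)*2)
# bright ring/opening centre
r=np.zeros_like(g); r[90:172,242:324]=g[90:172,242:324]<110
cs,_=cv2.findContours(r,cv2.RETR_EXTERNAL,cv2.CHAIN_APPROX_NONE); k=max(cs,key=len); e=cv2.fitEllipse(k); print("opening",e,onz(w,e[0],.086))
E
python3 hub.py; python3 d.py .584 -.132 .26 3.18
```

```text
hub [0.50508304 0.17979403] angle mod 90 0.2797868413429682 0.03026996479999094
opening ((282.2080383300781, 130.45408630371094), (66.91265869140625, 68.96356201171875), 174.54148864746094) [0.504873   0.17951888 0.086     ]
delta mm [ -24.5 -313.4  -48.6] turn -0.043 pos [0.5608 0.1814 0.2108] rot [-3.139 -0.004  3.137] q [-0.71  0.25  0.38  1.56 -0.1   1.35  1.25] 7.35 [0.3 0.1 0.1]
```

```bash
python3 -m jog '[[-20,-20,-49,0],[-60,-70,-49,-0.04],[-74,-125,-49,-0.04],[-74,-180,-49,-0.04],[-74,-235,-49,-0.04],[-74,-285,-49,-0.04],[-74,-313,-49,-0.04],[-74,-313,-49,-0.04],[-74,-313,-49,-0.04]]' 0
python3 - <<'E'
from h import *
w=cam("wrist"); np.savez("w2.npz",c=w[0],K=w[1],R=w[2],t=w[3])
h=np.load("w1.npz"); H=(h["c"],h["K"],h["R"],h["t"])
o=np.zeros((560,800,3),np.uint8); o[:420,:560]=w[0]
z=cv2.resize(h["c"][100:160,252:312],(480,480),interpolation=cv2.INTER_CUBIC)
o2=np.zeros((480,1040,3),np.uint8);
out=np.zeros((420,800,3),np.uint8); out[:,:560]=w[0]
a=cv2.resize(z,(240,240)); b=a.copy()
for k in range(4):
  p=[proj(H,(.50508+r*np.cos(.28+k*np.pi/2),.17979+r*np.sin(.28+k*np.pi/2),.083)) for r in(0,.016)]
  q=[tuple(int(x) for x in (p_-[252,100])*4+1.5) for p_ in p]; cv2.line(b,q[0],q[1],(255,0,0),1)
out=np.zeros((480,800,3),np.uint8); out[:420,:560]=w[0]; out[:240,560:]=a; out[240:480,560:]=b
save("pics/w2.png",out)
E
python3 d.py .584 -.132 .26 3.18
```

```text
time_s: 8.48
tool_pos: [0.6334, -0.1303, 0.26]
tool_rot: [-3.141, -0.004, -3.105]
ft_force: [0.7, -0.2, -0.0]
finger_gap: 0.087
delta mm [49.6 -0.2  0.2] turn -0.001 pos [ 0.6336 -0.1299  0.2601] rot [-3.141 -0.004 -3.104] q [-0.25  0.39  0.53  1.32 -0.19  1.49  1.87] 8.525 [ 0.3  0.5 -0. ]
```

View pics/w2.png

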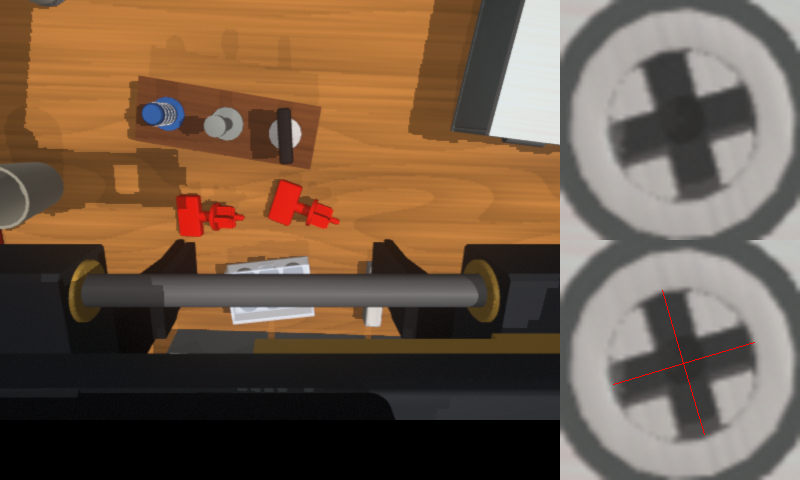

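The cross overlay fits the hub slot at 0.28 rad. The key's handle runs from (284,108) to (287,163), so it does lie along world x. Measuring it now.

Run:
```python
from h import *
D=np.load("w2.npz"); w=(D["c"],D["K"],D["R"],D["t"])
g=D["c"].max(2); m=np.zeros_like(g); m[100:172,262:308]=g[100:172,262:308]<50
n,l,s,cc=cv2.connectedComponentsWithStats(m); i=1+np.argmax(s[1:,4]); print(s[i],cc[i])
v,u=np.nonzero(l==i); r=cv2.minAreaRect(np.c_[u,v].astype(np.float32)); print(r)
b=cv2.boxPoints(r); P=np.array([onz(w,p,.096) for p in b]); print("centre",P.mean(0)); 
e=[P[k]-P[k-1] for k in range(4)]; 
for x in e[:2]: print(np.linalg.norm(x),np.arctan2(x[1],x[0]))
cl=(g>150)&(D["c"].min(2)>130); m=np.zeros_like(g); m[112:155,265:305]=cl[112:155,265:305]
v,u=np.nonzero(m); (cx,cy),rr=cv2.minEnclosingCircle(np.c_[u,v].astype(np.float32)); print("collar",(cx,cy),rr,onz(w,(cx,cy),.05))
```

```text
[277 109  12  52 204] [280.47058824 128.85784314]
((279.3038024902344, 133.7867889404297), (10.489888191223145, 51.478153228759766), 7.815293312072754)
centre [ 0.58295906 -0.13697264  0.096     ]
0.010391749186316395 -1.6701478884261136
0.049193705828684244 3.0325027391313566
collar (293.0, 133.0) 13.038504600524902 [ 0.58378842 -0.12243856  0.05      ]
```

Run:
```python
from h import *
D=np.load("w2.npz"); w=(D["c"],D["K"],D["R"],D["t"]); c=D["c"].astype(int)
ch=c.max(2)-c.min(2); m=((c.max(2)<75)&(ch<14)); M=np.zeros(m.shape,np.uint8); M[100:172,268:302]=m[100:172,268:302]
n,l,s,cc=cv2.connectedComponentsWithStats(M); i=1+np.argmax(s[1:,4]); print(s[i],cc[i])
for r in(110,120,130,140,150,160): print(r,np.nonzero(l[r]==i)[0][[0,-1]], c[r,276:296:3].tolist())
v,u=np.nonzero(l==i); P=np.array([onz(w,p,.096)[:2] for p in zip(u,v)]); k=P.mean(0); q=np.linalg.svd(P-k,full_matrices=0)[2][0]; print(k,np.arctan2(q[1],q[0]),onz(w,(277.5,108),.099),onz(w,(292,164),.099))
```

```text
[277 109  15  50 536] [284.33395522 131.44962687]
110 [279 288] [[104, 63, 39], [44, 36, 31], [49, 39, 36], [51, 42, 38], [50, 41, 37], [107, 64, 38], [124, 73, 42]]
120 [277 290] [[101, 93, 89], [44, 35, 32], [50, 41, 40], [52, 43, 40], [52, 43, 42], [143, 137, 134], [155, 133, 122]]
130 [278 290] [[133, 128, 126], [44, 35, 32], [50, 41, 39], [52, 44, 40], [52, 43, 41], [92, 86, 83], [218, 211, 207]]
140 [279 291] [[135, 128, 126], [48, 39, 35], [49, 41, 37], [51, 42, 40], [54, 44, 42], [68, 60, 57], [213, 206, 202]]
150 [283 290] [[81, 48, 28], [55, 37, 27], [50, 40, 36], [52, 42, 39], [55, 45, 42], [51, 38, 34], [120, 70, 41]]Traceback (most recent call last):
  File "<stdin>", line 5, in <module>
IndexError: index 0 is out of bounds for axis 0 with size 0
```

```bash
python3 d.py .583 -.1315 .10 3.22; python3 -m jog '[[20,0,0,-0.04],[51,-1,20,-0.04],[51,-1,70,-0.04],[51,-1,120,-0.04],[51,-1,150,-0.04],[51,-1,156,-0.04],[51,-1,156,-0.04]]' 0.55; python3 d.py .583 -.1315 .04 3.22
python3 - <<'E'
from h import *
b=cam("scene")[0]; t=cam("top")[0]; w=cam("wrist")[0]
o=np.zeros((600,800,3),np.uint8)
o[:400,:500]=cv2.resize(b[120:220,210:335],(500,400),interpolation=cv2.INTER_CUBIC)
o[:225,500:]=cv2.resize(w,(300,225))
o[400:,:400]=cv2.resize(t[195:245,290:390],(400,200),interpolation=cv2.INTER_CUBIC)
o[250:,500:]=cv2.resize(w[150:320,210:350],(300,350))
save("pics/k1.png",o)
E
```

```text
delta mm [ 50.    0.5 160.2] turn -0.041 pos [ 0.6336 -0.1299  0.2601] rot [-3.141 -0.004 -3.104] q [-0.25  0.39  0.53  1.32 -0.19  1.49  1.87] 8.525 [ 0.3  0.5 -0. ]
time_s: 9.4
tool_pos: [0.5826, -0.1323, 0.1051]
tool_rot: [-3.141, -0.003, -3.063]
ft_force: [-0.5, -0.1, 0.5]
finger_gap: 0.0401
delta mm [-0.6  0.8 65.1] turn 0.0 pos [ 0.5826 -0.1323  0.1051] rot [-3.141e+00 -3.000e-03 -3.063e+00] q [-0.26  0.37  0.51  1.67 -0.19  1.15  1.94] 9.4 [-0.5 -0.1  0.5]
```

View pics/k1.png

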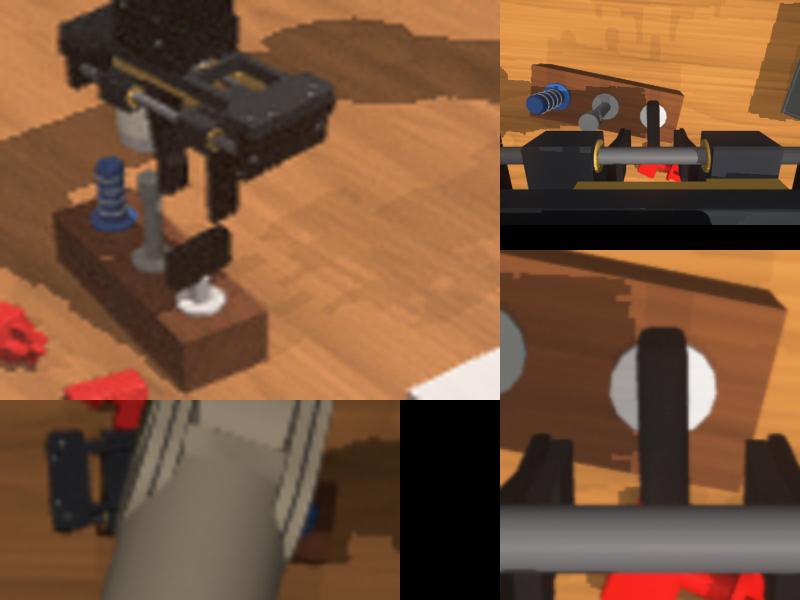

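Fingers straddle the handle, centred and parallel to it. Descending and gripping.

```bash
python3 -m jog '[[0,1,20,0],[0,1,40,0],[0,1,54,0],[0,1,64,0],[0,1,64,0]]' 0.55; python3 -m jog '[[0,0,0,0],[0,0,0,0],[0,0,0,0],[0,0,0,0]]' 1;  python3 -m jog '[[0,0,-10,0],[0,0,-20,0],[0,0,-20,0]]' 1
```

```text
time_s: 10.18
tool_pos: [0.5823, -0.1321, 0.0409]
tool_rot: [-3.141, -0.003, -3.064]
ft_force: [-0.2, 0.1, 0.8]
finger_gap: 0.039
time_s: 10.68
tool_pos: [0.5826, -0.132, 0.0412]
tool_rot: [-3.141, -0.002, -3.064]
ft_force: [0.4, 0.6, 0.8]
finger_gap: 0.0133
time_s: 11.05
tool_pos: [0.5834, -0.1322, 0.0625]
tool_rot: [-3.14, -0.001, -3.064]
ft_force: [-0.0, 0.4, -2.3]
finger_gap: 0.0137
```

```bash
python3 -m jog '[[0,0,-30,0],[0,0,-70,0],[0,0,-100,0],[0,0,-100,0]]' 1;  python3 d.py .505 .180 .16 3.4216
```

```text
time_s: 11.55
tool_pos: [0.5847, -0.1324, 0.1646]
tool_rot: [-3.14, 0.004, -3.064]
ft_force: [0.4, 0.0, -1.6]
finger_gap: 0.0135
delta mm [ 55.2 317.6   3.9] turn -0.202 pos [ 0.5847 -0.1324  0.1646] rot [-3.14   0.004 -3.064] q [-0.28  0.31  0.52  1.61 -0.16  1.26  1.92] 11.55 [ 0.4  0.  -1.6]
```

```bash
python3 -m jog '[[5,30,0,0],[15,75,0,0],[23,125,0,-0.05],[32,175,0,-0.1],[40,225,3,-0.15],[48,275,3,-0.2],[55,317,3,-0.2],[55,317,3,-0.2],[55,317,3,-0.2]]' 1;  python3 d.py .505 .180 .10 3.4216;  python3 - <<'E'
from h import *
b=cam("scene"); t=cam("top"); w=cam("wrist")
for n,c in(("b",b),("t",t),("w",w)): np.savez(n+"3.npz",c=c[0],K=c[1],R=c[2],t=c[3])
o=np.zeros((600,800,3),np.uint8)
o[:,:500]=cv2.resize(b[0][120:264,310:430],(500,600),interpolation=cv2.INTER_CUBIC)
o[:225,500:]=cv2.resize(w[0],(300,225))
o[250:,500:]=cv2.resize(w[0][150:320,210:350],(300,350))
save("pics/k2.png",o)
E
```

```text
time_s: 12.68
tool_pos: [0.505, 0.1785, 0.1598]
tool_rot: [-3.138, 0.002, -2.864]
ft_force: [0.2, -1.4, -0.8]
finger_gap: 0.0135
delta mm [-0.3  1.7 59.8] turn -0.003 pos [0.505  0.1785 0.1598] rot [-3.138e+00  2.000e-03 -2.864e+00] q [-0.7   0.16  0.3   1.77 -0.05  1.22  1.46] 12.675 [ 0.2 -1.4 -0.8]
```

View pics/k2.png

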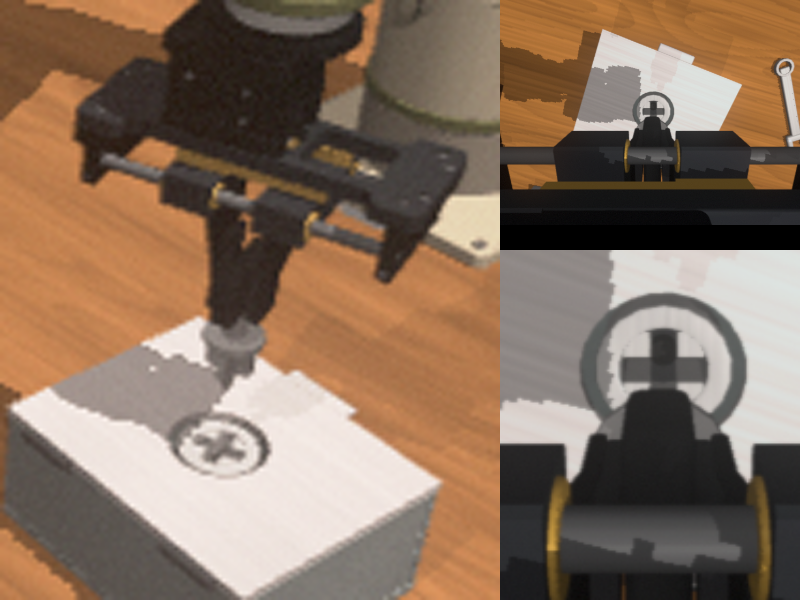

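Run:
```python
from h import *
L=lambda n:(lambda d:(d["c"],d["K"],d["R"],d["t"]))(np.load(n+"3.npz"))
b,w=L("b"),L("w")
z=lambda x,y:(310+x/4.1667-.4,120+y/4.1667-.4)
print("hub scene",onz(b,z(220,447),.084),"collar px",z(235,335),"hub px",z(220,447))
for X in[(.505,.1785,.164),(.505,.1785,.1665),(.505,.1785,.169),(.505,.1785,.130),(.505,.18,.084)]: print(X,proj(b,X).round(1))
for zz in (.160,.1645,.169): print("collar at",zz,onz(b,z(235,335),zz))
k=lambda x,y:(210+(x-500)/2.1429-.3,150+(y-250)/2.0588-.3)
print("hub wrist: ring",onz(w,k(664,369),.084), "slot",onz(w,k(664,370),.083))
g=cv2.cvtColor(w[0],cv2.COLOR_RGB2GRAY)
# collar edges visible in wrist crop: left (605,435), right (722,430)
for zz in(.164,.169): print("collar edges",onz(w,k(606,432),zz),onz(w,k(723,432),zz))
```

```text
hub scene [0.50494273 0.17906232 0.084     ] collar px (365.9995488036096, 199.99935680514557) hub px (362.3995776033792, 226.87914176686587)
(0.505, 0.1785, 0.164) [366.2 200.9]
(0.505, 0.1785, 0.1665) [366.3 200. ]
(0.505, 0.1785, 0.169) [366.5 199.2]
(0.505, 0.1785, 0.13) [364.5 212.2]
(0.505, 0.18, 0.084) [362.7 227.1]
collar at 0.16 [0.49812898 0.17266343 0.16      ]
collar at 0.1645 [0.50319913 0.1762614  0.1645    ]
collar at 0.169 [0.50826928 0.17985938 0.169     ]
hub wrist: ring [0.50494875 0.179475   0.084     ] slot [0.50558856 0.17966073 0.083     ]
collar edges [0.50455866 0.16365242 0.164     ] [0.49637019 0.19245085 0.164     ]
collar edges [0.50266352 0.16351865 0.169     ] [0.49469961 0.19152728 0.169     ]
```

Scene and wrist views agree: hub at (0.505, 0.1795), key axis within about 1 mm, slot angle aligned. Descending.

```bash
python3 -m jog '[[0,1,25,0],[0,1,45,0],[0,1,53,0],[0,1,57,0],[0,1,57,0]]' 1; python3 -m jog '[[0,0,3,0],[0,0,6,0],[0,0,8,0],[0,0,8,0]]' 1; python3 d.py .505 .1795 .08 3.4216
```

```text
time_s: 13.45
tool_pos: [0.5057, 0.1787, 0.1039]
tool_rot: [-3.139, 0.003, -2.866]
ft_force: [0.5, 0.3, -1.9]
finger_gap: 0.0138
time_s: 13.95
tool_pos: [0.5056, 0.1786, 0.0956]
tool_rot: [-3.139, 0.003, -2.866]
ft_force: [0.2, -0.6, -1.9]
finger_gap: 0.0136
delta mm [ 0.4  1.  15.6] turn -0.005 pos [0.5056 0.1786 0.0956] rot [-3.139e+00  3.000e-03 -2.866e+00] q [-0.69  0.22  0.29  1.84 -0.07  1.09  1.48] 13.95 [ 0.2 -0.6 -1.9]
```

Splines have entered about 6 mm with no resistance. Continuing onto the button.

```bash
python3 -m jog '[[0,0,4,0],[0,0,8,0],[0,0,8,0]]' 1; python3 -m jog '[[0,0,3,0],[0,0,5,0],[0,0,6,0],[0,0,6,0]]' 1; python3 d.py .505 .1795 .08 3.4216
```

```text
time_s: 14.32
tool_pos: [0.5057, 0.1786, 0.0873]
tool_rot: [-3.139, 0.003, -2.866]
ft_force: [0.3, -0.0, -2.1]
finger_gap: 0.0139
time_s: 14.82
tool_pos: [0.5058, 0.1787, 0.0816]
tool_rot: [-3.139, 0.003, -2.866]
ft_force: [-2.1, -0.9, 3.5]
finger_gap: 0.0137
delta mm [0.5 1.  1.6] turn -0.005 pos [0.5058 0.1787 0.0816] rot [-3.139e+00  3.000e-03 -2.866e+00] q [-0.69  0.24  0.29  1.85 -0.07  1.06  1.48] 14.825 [-2.1 -0.9  3.5]
```

```bash
python3 -m jog '[[0,0,1,0],[0,0,2,0],[0,0,2,0]]' 1; python3 -m jog '[[0,0,1,0],[0,0,2,0],[0,0,2,0]]' 1
```

```text
time_s: 15.2
tool_pos: [0.5059, 0.1787, 0.0801]
tool_rot: [-3.139, 0.003, -2.867]
ft_force: [-3.3, -1.3, 7.7]
finger_gap: 0.014
time_s: 15.58
tool_pos: [0.506, 0.1788, 0.08]
tool_rot: [-3.14, 0.004, -2.867]
ft_force: [-10.4, -3.5, 21.7]
finger_gap: 0.0135
```

Rim contact at z = 0.080, as predicted, with about 22 N. Visual check next.

```bash
python3 - <<'E'
from h import *
b=cam("scene"); w=cam("wrist")
o=np.zeros((600,800,3),np.uint8)
o[:,:500]=cv2.resize(b[0][150:270,320:420],(500,600),interpolation=cv2.INTER_CUBIC)
o[:225,500:]=cv2.resize(w[0],(300,225))
o[250:,500:]=cv2.resize(w[0][150:320,210:350],(300,350))
save("pics/f1.png",o)
for n,X in(("rim",(.505,.1795,.084)),("handle",(.505,.1795,.123))): print(n,proj(b,X)*5-[1600,750])
E
python3 d.py .505 .1795 .08 3.4216
```

```text
rim [212.59862966 384.88031672]
handle [222.12961539 323.38642646]
delta mm [ 0.8  0.9 -0. ] turn -0.005 pos [0.506  0.1789 0.08  ] rot [-3.14   0.004 -2.867] q [-0.68  0.24  0.29  1.86 -0.08  1.06  1.48] 15.675 [-10.4  -3.7  23.2]
```

View pics/f1.png

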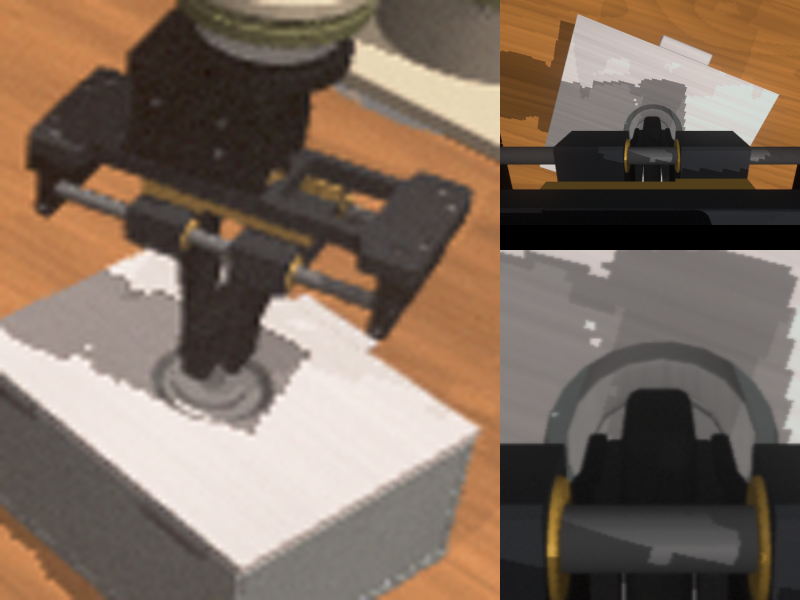

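The collar sits concentric on the hub rim at about (212,385), the lid is flat, and the push is steady. Handing in.

```bash
python3 -c "
from workcell import *
print(finish_job()); s=state(); print(s['tool_pos'],s['ft_force'],s['finger_gap'])"
```

```text
the job is handed in; nothing more can be done
None
the job is handed in; nothing more can be done
```

I shut the lid, put the key into the hub with its splines meshed, and handed the job in at about 15.7 s while still gripping the key and pressing it down. `finish_job()` gave no verdict, so the result below rests on my own last checks.

- **Lid:** it seated with a clear 21 N rise in force and looks flat in the last picture.
- **Key:** the splines entered with no resistance and the spring built up to about 5.5 N at first. There was then a hard stop at tool z = 0.080, where the collar was predicted to meet the rim. The last picture shows the collar centred on the rim, and the tool was within about 1.5 mm of the measured hub centre.
- **Hold:** the final reading was about 23 N upward, with 10 N sideways, and a finger gap of 13.5 mm (the handle is 14 mm thick).
- **Not measured:** I did not measure the button travel directly. I also did not look at the stems or the other objects at the end. The arm met no unexpected force near any of them.

Two things disagreed with the description:
- **Fingertips:** they sit about 24 mm behind the reported TCP, not 14 mm ahead of it, so the first lid push stopped short and I corrected for this afterwards.
- **Key handle:** it stood across the stand's row of holes, not along it.

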